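# Pry the split retaining ring out of the strainer base

## Task

Take the hook pick from its wooden stand, find an end of the split wire ring in the strainer base's slot, get the pick's toe under it from inside, and pry the ring out of its groove. Carry the ring on the pick to the chopping board and let it down gently there so that it lies flat, then stand the pick back in its stand. Never touch the ring with the fingers, and leave the things standing around where they are.

Things in the scene. Friction and masses are not known exactly. Their poses are not given: they have to be found in the camera images.
- strainer: Fixed round aluminium strainer base, 124 mm across its foot, 36 mm high; origin at the centre of its underside, z up. Sieve floor at z = 14 mm. A ledge at z = 25 mm (radius 35 to 44 mm) carries the ring; a lip above it, narrowing to radius 40.5 mm at z = 33 mm, holds it down. A spout sticks out on +x to 82 mm from the axis. Its slot is on -x.
- slot (a point): Middle of the strainer's slot, at floor height, 46 mm from the strainer's axis on its -x side. The slot spans +-34 degrees of the bore (46 mm), open at the top and through the wall, from the sieve floor up. In it is neither ledge nor lip: 11 mm free under the ring. One or both ring ends show in it; the toe goes under from inside outward until the shank meets the wire. Axes as the strainer's.
- ring: Loose split ring of 5 mm spring wire, 85 mm outside, 75 mm inside diameter, 57 g; origin at the circle's centre, level with its underside; z is its axis, x and y mean nothing. Its 36 degree gap is centred up to 24 degrees either side of the slot's middle: see or feel where. Arms bend past the lip when an end is lifted with about 8 N; the far side follows as it tilts; then it hangs on the toe.
- pick_grip (a point): Handle centre of the hook pick, 100 mm above its underside; z up the handle. The pick is 130 mm tall, 80 g, upright. Handle: square wooden bar 16 x 16 mm, 60 mm long, sides along the pick's x and y. Below it an 8 x 8 mm steel shank goes down to the underside, where a toe 4 mm thick, 8 mm wide sticks out 12 mm from the shank's face along the pick's -x (its tip 16 mm from the shank's axis).
- stand: Fixed wooden block 70 x 60 x 60 mm, origin at the centre of its underside. In its top is a well 24.5 mm (x) by 13 mm (y), 50 mm deep (floor at z = 10 mm), its centre 5.5 mm to -x of the block's; the pick stands in it, shank over the block's centre, toe to the block's -x.
- board: Fixed wooden chopping board 200 mm (its x) by 300 mm (its y), 21 mm thick, origin at the centre of its underside.
- lid_band: Bystander: loose grey metal jar lid band, 75 mm across, 24 mm high; origin at its underside.
- salt: Bystander: salt shaker, 44 mm across, 90 mm tall; origin at its underside.
- candle: Bystander: small candle tin, 55 mm across, 20 mm high; origin at its underside.
- jar: Bystander: open glass jar, 72 mm across, 160 mm tall; origin at its underside.

How it is judged:
By the outcome, as a careful person would: the job done as asked, in the order asked, and still so for the second after the job is handed in, with the robot touching nothing.
It also fails if it takes over 72 s, if anything falls off the work surface, if the arm or the gripper's body presses on something with over 40 N, if the wrist force passes 120 N, or if a joint passes its speed limit or range.

## Robot

A 7-joint arm with a two-finger parallel gripper is mounted at the origin on a cart in front of the work surface, level with it; the furniture and walls round the work are solid. World frame = base frame: x ahead of the robot, y to its left, z up, the work surface at z = 0. Lengths are in mm, angles in rad, forces in N, time in s.
With the tool pointing down it reaches from about 425 to 925 mm from the base axis. Payload 6.8 kg.
Tool frame: the origin (TCP) lies on the centre line of the jaws, within the pads' length; the fingertips stand 17 mm ahead of it and the grasp point (between the pads) lies 2 mm behind it; z points along the fingers, y is the line along which they close (so a half turn about z gives the same grasp; the last joint's range is limited). The gripper opens to 85 mm and grips with 20 to 120 N. Pads are 22 mm wide; open, the fingers measure 114 mm over their backs; the gripper's body (76 mm by 85 mm) begins 54 mm behind the grasp point. The pads swing forward as they close: fully open they stand 13 mm farther back than shut.
Start: joints at [1.02, 0.477, 0.022, 1.555, -0.011, 1.109, -0.083], TCP at [289.229, -609.913, 248.308] pointing down, gripper open.
Joint ranges: [-2.96, 2.96], [-0.34, 2.1], [-1.41, 1.46], [0.24, 2.44], [-1.37, 4.51], [0.17, 1.92], [-2.96, 2.96]. Speed limits (rad/s): [2.39, 2.39, 3.14, 3.14, 3.14, 3.14, 3.14].

## Interface

Orientations are given as a unit quaternion [x, y, z, w].
In Python, from bench import ctrl gives the robot as it stands. The module is installed in compiled form; this text tells all that it offers.
- The arm moves only by the tool servo_tool, never from a script. Its argument "deltas" is a list of rows, each a list of 5 numbers: the opening, from 0 (shut) to 1 (fully open), then the shift along the tool's x, y, z in cm, then the turn about the tool's z in rad. In form: [[jaw, dx, dy, dz, turn], ...]. A call has 1 to 5 rows; each row is the pose to reach, as a shift and turn from the pose commanded when the call began, along the tool's axes at that moment; what a row does not reach only later rows make up. A row lasts 1/8 s, in which the tool goes at most 62.5 mm and 10.7 degrees, less where a joint would pass 70% of its speed; a pose out of reach is approached as far as the arm can. A call with a gripper value outside its range is refused whole. The fingers move at their own pace and stop on an object; "force" is the grip in N (left out, the last holds). Time passes only in rows, so rows that repeat a pose let the fingers close. It gives the time, the measured TCP pose, the force, the opening and the grip force at its end, in the units of the state.
- ctrl.get_obs(): the state, without advancing time (a new reading comes with each control period).
- ctrl.camera(name): name is "scene" or "top"; returns (picture, depth): 420x560x3 uint8, red, green, blue; 420x560 float32, mm along the optical axis (not along the pixel's ray), 0 where there is no reading.
- ctrl.get_calibration(name): a dict with "camera_matrix" (3x3 intrinsics, pixels), "k1" (the pictures are not rectified: a ray, as slopes to the right and down, at radius r is drawn at 1 + k1 r^2 times it, then the intrinsics apply), "origin" and "attitude" of the camera in the world. Camera axes: x right, y up, looking along -z (the intrinsics and any distortion apply to the point x, -y, -z); pixel columns grow to the right and rows downward; lengths in mm; the calibration is good to about 2 mm. A picture is of the moment at which its call begins. get_calibration takes no time and is no camera call.
- ctrl.job_done(): hands the job in; it is judged then, once.
The state is a dict: "time": time; "joints": joint angles; "qvel": joint speeds; "effort": joint torques, N m; "eef_pos": TCP position; "eef_rot": TCP orientation; "force": force on the tool from outside, world axes, zero at the start; "ft_torque": the same for the moment, N m; "finger_gap": finger opening in mm; "gripper_force": force on a finger pad.
Only numpy, scipy, OpenCV 4.12 (cv2) and the standard library are available. Lean on these libraries where they do the work, as an engineer would, in place of code of your own. Each camera call takes 0.05 s, during which the arm holds its last target. There are 200 camera calls.

## Working session

There is one attempt and no reset: what is moved stays moved. The work goes in short steps, Python scripts to look and compute and a tool call to move; the robot and the scene stay as the last step left them, time stands still between calls to the robot, and variables do not carry over. Pictures are saved under pics/ and viewed, at most 10 in all, crops included, and the job is handed in when it is done.

Besides the shell and the picture viewer there is one more tool, called after ">>>" as name(argument=value, ...), one argument or row to a line, values as JSON. servo_tool: Moves the arm, as the interface text tells. Its arguments: {"type":"object","properties":{"deltas":{"type":"array","items":{"type":"array","items":{"type":"number"}}},"force":{"type":"number"}},"required":["deltas"]}

```bash
mkdir -p pics; cat > h.py <<'E'
import numpy as np, cv2
from scipy.spatial.transform import Rotation as R
from bench import ctrl
def cal(n):
    c=ctrl.get_calibration(n); a=np.array(c["attitude"],float)
    M=a if a.shape==(3,3) else R.from_quat(a).as_matrix()
    return np.array(c["camera_matrix"],float),c["k1"],np.array(c["origin"],float),M
def cloud(n,d):
    K,k1,o,M=cal(n); h,w=d.shape
    v,u=np.mgrid[0:h,0:w].astype(float)
    pts=np.stack([u.ravel(),v.ravel()],1)[:,None]
    s=cv2.undistortPoints(pts,K,np.array([k1,0,0,0,0.]))[:,0]
    P=np.stack([s[:,0]*d.ravel(),-s[:,1]*d.ravel(),-d.ravel()],1)
    return (P@M.T+o).reshape(h,w,3)
def proj(n,p):
    K,k1,o,M=cal(n); q=(np.atleast_2d(p)-o)@M
    s=np.stack([q[:,0],-q[:,1]],1)/(-q[:,2:]); r=(s**2).sum(1,keepdims=True)
    s=s*(1+k1*r); return s*[K[0,0],K[1,1]]+[K[0,2],K[1,2]]
def snap(n,f):
    p,d=ctrl.camera(n); cv2.imwrite(f"pics/{f}.png",p[:,:,::-1]); np.save(f"{f}.npy",d); return p,d
E
python3 - <<'E'
from h import *
for n in("scene","top"):
    print(ctrl.get_calibration(n)); snap(n,n+"0")
a=[cv2.imread(f"pics/{n}0.png") for n in("scene","top")]
for n in("scene","top"):
    P=cloud(n,np.load(n+"0.npy")); 
    for r,c in((100,280),(210,280),(300,200),(300,400)): print(n,r,c,P[r,c].round())
print(ctrl.get_obs())
E
```

```text
{'camera_matrix': array([[504.08228382,   0.        , 278.56070937],
       [  0.        , 504.08228382, 207.88663483],
       [  0.        ,   0.        ,   1.        ]]), 'k1': -0.0355723088239577, 'origin': array([-221.52868317,  676.35247541,  860.70198615]), 'attitude': array([-0.18727732,  0.38735418,  0.81354784, -0.39118264])}
{'camera_matrix': array([[409.01910704,   0.        , 283.18623714],
       [  0.        , 409.01910704, 207.27818943],
       [  0.        ,   0.        ,   1.        ]]), 'k1': -0.016409922619754796, 'origin': array([ 475.35910342,   63.15709165, 1075.1972355 ]), 'attitude': array([-0.0272434 ,  0.0046498 ,  0.71011567, -0.70354241])}
scene 100 280 [ 905. -227.  127.]
scene 210 280 [603.  15.  -3.]
scene 300 200 [465. 353.  -0.]
scene 300 400 [ 258. -109. -150.]
top 100 280 [809. 103.   4.]
top 210 280 [516. 105.  27.]
top 300 200 [283. 318.   1.]
top 300 400 [ 281. -203.    0.]
{'time': 0.1, 'joints': array([ 1.01989678,  0.47777576,  0.02234884,  1.5563208 , -0.01150114,
        1.10930019, -0.08313848]), 'qvel': array([ 0.00047804, -0.00246554,  0.00051686, -0.00104064, -0.00065607,
        0.00062477, -0.00070318]), 'effort': array([ 5.31444573e-03, -5.97754383e+01,  1.61451146e+00, -2.81951398e+01,
        1.29034903e-02,  5.04388139e-03, -1.83614821e-05]), 'eef_pos': array([ 288.99625981, -609.45948427,  247.39734333]), 'eef_rot': array([ 9.75593329e-01,  2.19583595e-01, -2.44601180e-04, -8.01411377e-04]), 'force': array([-0.32729468,  0.05107229, -0.16397888]), 'ft_torque': array([-0.00255356, -0.01936903, -0.03519023]), 'gripper_force': 0.0, 'finger_gap': 85.11674683282186}
```

View pics/scene0.png

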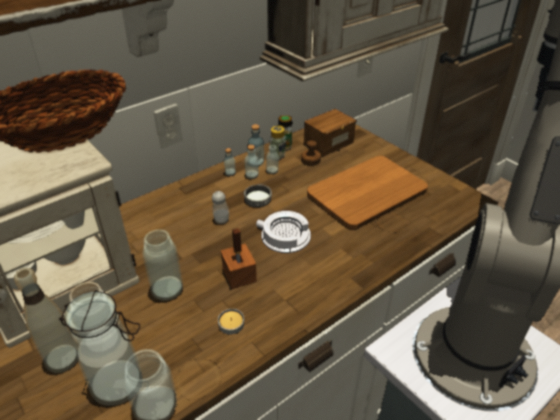

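View pics/top0.png

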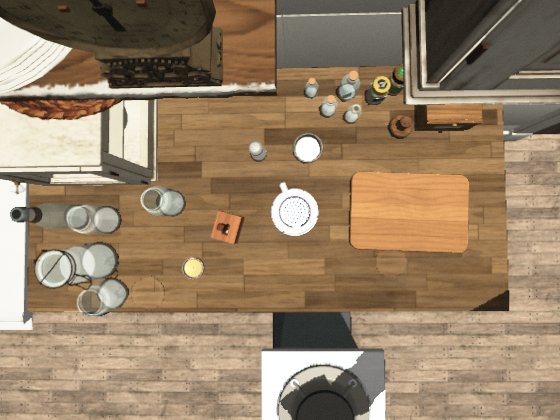

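The scene view shows the stand with the pick at (238,262) and the strainer at (286,230). In the top view the strainer is at (295,212) with its spout at (283,187), the stand at (226,228) and the board at (410,212).

```bash
python3 - <<'E'
from h import *
t=cv2.imread("pics/top0.png"); s=cv2.imread("pics/scene0.png")
A=cv2.resize(t[180:245,262:327],(400,400),interpolation=cv2.INTER_CUBIC)
B=cv2.resize(t[203:253,202:252],(400,200*2),interpolation=cv2.INTER_CUBIC)
C=cv2.resize(s[200:265,252:317],(400,400),interpolation=cv2.INTER_CUBIC)
cv2.imwrite("pics/crop1.png",cv2.resize(np.vstack([np.hstack([A,B])]),(800,400)))
P=cloud("top",np.load("top0.npy")); S=cloud("scene",np.load("scene0.npy"))
# strainer rim
for n,Q in(("top",P),("scene",S)):
    m=(np.hypot(Q[...,0]-515,Q[...,1]-70)<130)&(Q[...,2]>29)&(Q[...,2]<45)
    q=Q[m]; (c,r)=cv2.minEnclosingCircle(q[:,:2].astype(np.float32)); print(n,m.sum(),c,r,q.mean(0))
    m=(Q[...,2]>50)&(Q[...,2]<68)&(np.hypot(Q[...,0]-480,Q[...,1]-240)<70)
    q=Q[m]; print('stand',m.sum(),cv2.minAreaRect(q[:,:2].astype(np.float32)),q.mean(0))
    m=(Q[...,2]>122)&(Q[...,2]<140)&(np.hypot(Q[...,0]-480,Q[...,1]-240)<90)
    q=Q[m]; print('pick',m.sum(),q.mean(0) if len(q) else 0,cv2.minAreaRect(q[:,:2].astype(np.float32)) if len(q) else 0)
    m=(Q[...,2]>15)&(Q[...,2]<28)&(Q[...,0]>380)&(Q[...,0]<680)&(Q[...,1]<-20)&(Q[...,1]>-480)
    q=Q[m];print('board',cv2.minAreaRect(q[:,:2].astype(np.float32)),q.mean(0))
# polar unwrap of heights about rim centre
E
```

```text
top 669 (511.40362548828125, 67.61048126220703) 55.78903579711914 [519.94711341  70.90383526  34.7178471 ]
stand 589 ((473.51422119140625, 238.54519653320312), (60.70299530029297, 70.1970443725586), 73.88916778564453) [473.93191639 236.7359741   59.3194792 ]
pick 42 [473.85946735 236.6316222  136.30916784] ((473.84368896484375, 237.8456268310547), (16.17099380493164, 13.961048126220703), 88.59624481201172)
board ((509.2571716308594, -226.4173583984375), (299.3585205078125, 200.26861572265625), 87.24905395507812) [ 508.71170506 -226.44568072   20.30540162]
scene 534 (511.1165771484375, 69.9395751953125) 60.17290115356445 [517.68173838  74.20580274  34.20493997]
stand 607 ((474.0608215332031, 241.65623474121094), (61.29287338256836, 75.5780029296875), 73.50718688964844) [467.72198641 245.37397808  58.71558154]
pick 73 [469.50016961 243.8307344  132.65488789] ((472.27642822265625, 242.69810485839844), (16.559724807739258, 17.076875686645508), 83.2900161743164)
board ((509.4462890625, -224.08018493652344), (306.1727294921875, 205.79791259765625), 87.34137725830078) [ 503.22898622 -214.03878876   19.79472193]
```

View pics/crop1.png

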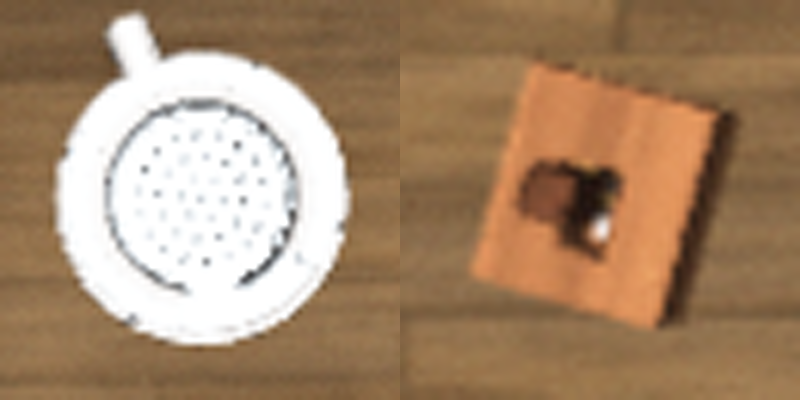

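The crop shows the spout at (125,25) and the well and toe running towards image-down in the stand. The dark ring line breaks between (188,292) and (240,285). I'll check the gap in depth.

```bash
python3 - <<'E'
from h import *
P=cloud("top",np.load("top0.npy")); S=cloud("scene",np.load("scene0.npy"))
from scipy.optimize import least_squares
for n,Q in(("top",P),("scene",S)):
    m=(np.hypot(Q[...,0]-511,Q[...,1]-69)<100)&(Q[...,2]>2.5); 
    # rim top: fit circle to z 33..38 outer contour; print foot
    q=Q[m&(Q[...,2]>31)]
    print(n,len(q),q[:,2].max())
    # spout
    c=np.array([511,68.5 if n=="top" else 70.])
    r=np.hypot(*(q[:,:2]-c).T); a=np.degrees(np.arctan2(q[:,1]-c[1],q[:,0]-c[0]))%360
    print(' r pct',np.percentile(r,[1,5,50,95,99]).round(1))
    q=Q[m];r=np.hypot(*(q[:,:2]-c).T); a=np.degrees(np.arctan2(q[:,1]-c[1],q[:,0]-c[0]))%360
    sp=q[r>66]; print(' spout',sp.mean(0), np.degrees(np.arctan2(sp[:,1].mean()-c[1],sp[:,0].mean()-c[0])), len(sp))
    for lo,hi in((30,35),(36,40),(40,44),(44,48),(48,53)):
        print(f" r{lo}-{hi}:",' '.join(f"{b}:{np.median(q[(r>lo)&(r<hi)&(abs(a-b)<4),2]) if ((r>lo)&(r<hi)&(abs(a-b)<4)).any() else -1:.0f}" for b in range(0,360,8)))
    # circle fit
    for b in range(0): pass
    h=q[(q[:,2]>32)]
    inner=[];outer=[]
    rr=np.hypot(*(h[:,:2]-c).T); aa=np.degrees(np.arctan2(h[:,1]-c[1],h[:,0]-c[0]))%360
    for b in range(0,360,10):
        k=(abs(aa-b)<5)&(rr<62)
        if k.any(): inner.append((b,rr[k].min().round(),rr[k].max().round()))
    print(*[f"{b}:{i:.0f}/{o:.0f}" for b,i,o in inner])
E
```

```text
top 1565 1075.1972354997818
 r pct [36.  36.  36.  54.  55.9]
 spout [521.23458825  73.18998602   5.85256921] 24.619553931118233 236
 r30-35: 0:15 8:14 16:14 24:14 32:14 40:14 48:13 56:15 64:15 72:15 80:23 88:18 96:19 104:14 112:16 120:19 128:13 136:13 144:14 152:14 160:14 168:16 176:16 184:16 192:15 200:15 208:13 216:15 224:14 232:12 240:15 248:13 256:15 264:12 272:14 280:15 288:18 296:13 304:12 312:13 320:14 328:15 336:10 344:11 352:13
 r36-40: 0:31 8:31 16:28 24:27 32:28 40:27 48:30 56:30 64:27 72:31 80:29 88:30 96:29 104:28 112:29 120:30 128:28 136:30 144:31 152:31 160:28 168:30 176:15 184:15 192:1075 200:14 208:31 216:13 224:29 232:17 240:26 248:26 256:29 264:23 272:25 280:27 288:27 296:28 304:28 312:25 320:22 328:24 336:28 344:28 352:23
 r40-44: 0:33 8:34 16:30 24:34 32:33 40:35 48:36 56:34 64:34 72:33 80:34 88:33 96:34 104:34 112:32 120:32 128:35 136:34 144:34 152:33 160:34 168:34 176:13 184:15 192:13 200:14 208:20 216:29 224:26 232:28 240:35 248:32 256:33 264:30 272:34 280:33 288:32 296:33 304:34 312:33 320:32 328:32 336:32 344:32 352:32
 r44-48: 0:35 8:34 16:33 24:35 32:35 4
[... 2185 characters left out ...]
4 256:34 264:34 272:36 280:32 288:36 296:35 304:35 312:33 320:38 328:34 336:35 344:34 352:34
 r48-53: 0:34 8:36 16:35 24:36 32:34 40:34 48:35 56:36 64:36 72:35 80:35 88:36 96:35 104:35 112:35 120:36 128:36 136:35 144:36 152:36 160:34 168:35 176:14 184:14 192:13 200:13 208:13 216:14 224:14 232:14 240:27 248:35 256:35 264:36 272:37 280:37 288:37 296:37 304:35 312:35 320:34 328:34 336:36 344:36 352:34
0:46/57 10:39/56 20:39/57 30:38/56 40:41/56 50:42/52 60:43/56 70:42/57 80:43/58 90:43/57 100:44/58 110:41/60 120:41/57 130:44/59 140:42/59 150:44/60 160:40/56 170:46/58 230:40/53 240:41/55 250:40/56 260:41/56 270:40/57 280:41/56 290:38/56 300:38/57 310:38/56 320:39/56 330:42/58 340:41/57 350:38/60
```

The slot spans 172–238° in the world frame (centre about 205°). The ring end is at about 207° with wire beyond it. The strainer is at about (511,69), and the stand at (473.6,240) with the toe pointing at 164°. I'll move above the pick, closing along its x.

```bash
cat >> h.py <<'E'
def st():
    o=ctrl.get_obs(); r=R.from_quat(o["eef_rot"]).as_matrix()
    print("t",round(o["time"],2),"p",o["eef_pos"].round(1),"yawY",np.degrees(np.arctan2(r[1,1],r[0,1])).round(1),"F",o["force"].round(1),"M",o["ft_torque"].round(2),"gap",round(o["finger_gap"],1),round(o["gripper_force"],1),"q",o["joints"].round(2)); return o,r
def go(*T):
    o,r=st()
    for t in T:
        d=r.T@(np.array(t[:3])-o["eef_pos"])/10
        y=np.degrees(np.arctan2(r[1,1],r[0,1]))
        print(t,"->",d.round(2),"turn",(-np.radians((t[3]-y+180)%360-180)).round(3) if len(t)>3 else "")
E
python3 -c "
from h import *
go((560,-200,245,-16),(473.6,240,200,-16.1))"
```

```text
t 0.1 p [ 289.  -609.5  247.4] yawY -64.6 F [-0.3  0.1 -0.2] M [-0.   -0.02 -0.04] gap 85.1 0.0 q [ 1.02  0.48  0.02  1.56 -0.01  1.11 -0.08]
(560, -200, 245, -16) -> [ 42.03 -25.39   0.28] turn -0.849
(473.6, 240, 200, -16.1) -> [ 53.08 -68.84   4.85] turn -0.847
```

>>> servo_tool(
  deltas=[
    [1,8.4,-5.1,0,-0.17],
    [1,16.8,-10.2,0,-0.34],
    [1,25.2,-15.2,0,-0.51],
    [1,33.6,-20.3,0,-0.68],
    [1,42,-25.4,0,-0.848],
  ],
)

```text
time: 0.72
eef_pos: [462.2, -347.4, 248.1]
eef_rot: [0.797, 0.604, -0.0, -0.0]
force: [1.1, -0.1, 0.3]
finger_gap: 85.2
gripper_force: 0.0
```

```bash
python3 -c "
from h import *
go((560,-100,245,-16.1),(473.6,240,190,-16.1))"
```

```text
t 0.72 p [ 462.2 -347.4  248.1] yawY -15.7 F [ 1.1 -0.1  0.3] M [-0.03 -0.03 -0.04] gap 85.2 0.0 q [ 0.74  0.33 -0.26  1.78  0.1   1.04  0.18]
(560, -100, 245, -16.1) -> [26.46  2.7   0.31] turn 0.006
(473.6, 240, 190, -16.1) -> [ 56.85 -14.83   5.81] turn 0.006
```

>>> servo_tool(
  deltas=[
    [1,6,0.6,0,0],
    [1,12,1.2,0,0],
    [1,18,1.8,0,0],
    [1,24,2,0,0],
    [1,27,1.5,0,0],
  ],
)

```text
time: 1.35
eef_pos: [551.4, -89.6, 248.2]
eef_rot: [0.797, 0.603, 0.001, -0.001]
force: [0.1, -0.3, -0.6]
finger_gap: 85.2
gripper_force: 0.0
```

```bash
python3 -c "
from h import *
go((473.6,240,190,-16.1))"
```

```text
t 1.35 p [551.4 -89.6 248.2] yawY -15.8 F [ 0.1 -0.3 -0.6] M [-0.04 -0.01  0.01] gap 85.2 0.0 q [ 0.36  0.31 -0.38  1.82  0.13  1.04 -0.35]
(473.6, 240, 190, -16.1) -> [ 29.6  -16.44   5.86] turn 0.006
```

>>> servo_tool(
  deltas=[
    [1,5.4,-3,0.5,0],
    [1,10.8,-6,1,0],
    [1,16.2,-9,2,0.006],
    [1,21.6,-12,4,0.006],
    [1,27,-15,5.8,0.006],
  ],
)

```text
time: 1.98
eef_pos: [481.3, 204.4, 190.9]
eef_rot: [0.801, 0.599, 0.0, 0.0]
force: [0.9, -0.2, 0.0]
finger_gap: 85.5
gripper_force: 0.0
```

>>> servo_tool(
  deltas=[
    [1,2,-1,0,0],
    [1,2,-1,0,0],
    [1,2,-1,0,0],
  ],
)

```text
time: 2.35
eef_pos: [478.5, 223.4, 191.4]
eef_rot: [0.801, 0.598, -0.0, 0.0]
force: [-1.1, 0.4, 0.1]
finger_gap: 85.5
gripper_force: 0.0
```

```bash
python3 -c "
from h import *
go((473.6,240,190,-16.1))
a,_=snap('top','t1');b,_=snap('scene','s1')
A=cv2.resize(cv2.imread('pics/t1.png')[170:270,170:270],(400,400),interpolation=3)
B=cv2.resize(cv2.imread('pics/s1.png')[200:300,190:290],(400,400),interpolation=3)
cv2.imwrite('pics/c1.png',np.hstack([A,B]))"
```

```text
t 2.35 p [478.5 223.4 191.4] yawY -16.5 F [-1.1  0.4  0.1] M [-0.06  0.01  0.01] gap 85.5 0.0 q [-0.13  0.35 -0.52  1.93  0.22  0.91 -1.04]
(473.6, 240, 190, -16.1) -> [ 1.45 -0.94  0.13] turn -0.007
```

View pics/c1.png

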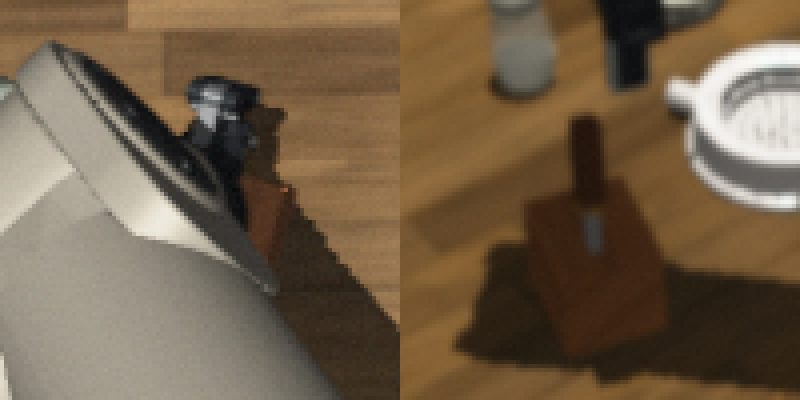

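The scene camera shows the pick upright with its handle at crop (587,160). The fingers are above and behind it, still about 17 mm short. I'll finish the approach and descend.

>>> servo_tool(
  deltas=[
    [1,1.4,-0.9,0.2,-0.007],
    [1,1.4,-0.9,0.2,-0.007],
    [1,1.4,-0.9,3,-0.007],
    [1,1.4,-0.9,6,-0.007],
    [1,1.4,-0.9,8.3,-0.007],
  ],
)

```text
time: 3.08
eef_pos: [473.2, 240.7, 107.4]
eef_rot: [0.799, 0.602, -0.0, -0.0]
force: [0.6, -0.4, 0.5]
finger_gap: 85.3
gripper_force: 0.0
```

>>> servo_tool(
  deltas=[
    [0.6,0,0,0,0],
    [0.4,0,0,0,0],
    [0.3,0,0,0,0],
  ],
  force=30,
)

```text
time: 3.45
eef_pos: [474.1, 241.4, 109.7]
eef_rot: [0.799, 0.602, 0.001, 0.0]
force: [0.4, -0.1, 0.0]
finger_gap: 32.1
gripper_force: 0.0
```

```bash
python3 -c "
from h import *
go((473.6,239.5,108,-16.1))"
```

```text
t 3.45 p [474.1 241.4 109.7] yawY -16.0 F [ 0.4 -0.1  0. ] M [-0.03  0.02 -0.05] gap 32.1 0.0 q [-0.2   0.47 -0.48  1.99  0.31  0.75 -1.15]
(473.6, 239.5, 108, -16.1) -> [-0.19  0.01  0.17] turn 0.002
```

>>> servo_tool(
  deltas=[
    [0.2,-0.1,0,0.1,0],
    [0.1,-0.1,0,0.1,0],
    [0,-0.1,0,0.1,0],
    [0,-0.1,0,0.1,0],
    [0,-0.1,0,0.1,0],
  ],
  force=60,
)

```text
time: 4.08
eef_pos: [473.5, 240.3, 108.3]
eef_rot: [0.799, 0.602, 0.001, 0.0]
force: [-1.2, -1.0, 6.0]
finger_gap: 15.6
gripper_force: 58.6
```

```bash
python3 -c "
from h import *
go((473.6,239.5,108,-16.1))
a,d=snap('scene','s2')
B=cv2.resize(cv2.imread('pics/s2.png')[200:300,190:290],(600,600),interpolation=3)
cv2.imwrite('pics/c2.png',B)"
```

```text
t 4.08 p [473.5 240.3 108.3] yawY -16.0 F [-1.2 -1.   6. ] M [-0.14  0.32  0.02] gap 15.6 58.6 q [-0.2   0.47 -0.48  1.99  0.31  0.75 -1.15]
(473.6, 239.5, 108, -16.1) -> [-0.07  0.03  0.03] turn 0.002
```

View pics/c2.png

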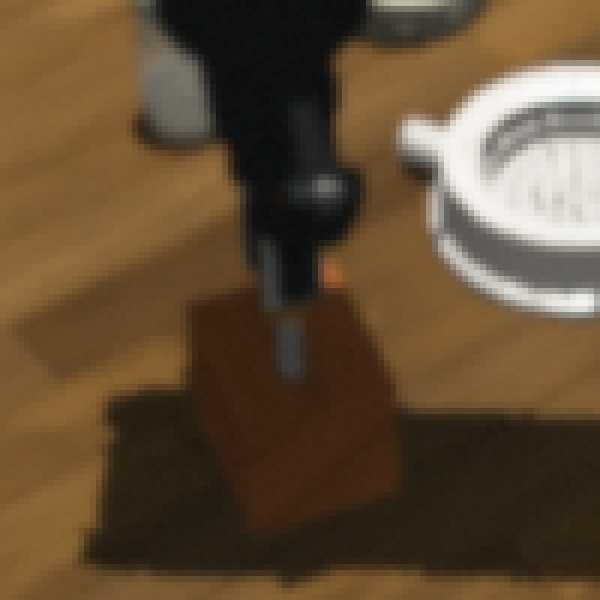

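The fingers hold the handle with the shank visible below at crop (290,350). I'll lift straight up.

>>> servo_tool(
  deltas=[
    [0,0,0,-0.5,0],
    [0,0,0,-2,0],
    [0,0,0,-4,0],
    [0,0,0,-6.5,0],
    [0,0,0,-8.5,0],
  ],
  force=80,
)

```text
time: 4.75
eef_pos: [473.3, 240.1, 194.4]
eef_rot: [0.799, 0.602, 0.001, 0.0]
force: [-0.1, 0.0, -1.5]
finger_gap: 15.0
gripper_force: 77.9
```

```bash
python3 -c "
from h import *
o,r=st()
_,d=snap('scene','s3'); Q=cloud('scene',d); t=o['eef_pos']
# pick points below fingers
m=(Q[...,2]<t[2]-20)&(Q[...,2]>t[2]-110)&(np.hypot(Q[...,0]-t[0],Q[...,1]-t[1])<30)&(Q[...,2]>68)
q=(Q[m]-t)@r
for z in range(20,105,8):
    k=abs(q[:,2]-z)<4
    if k.any(): print(z,k.sum(),q[k].mean(0).round(1),q[k].min(0).round(1),q[k].max(0).round(1))
"
```

```text
t 4.75 p [473.3 240.1 194.4] yawY -16.0 F [-0.1  0.  -1.5] M [ 0.06  0.01 -0.02] gap 15.0 77.9 q [-0.15  0.35 -0.53  1.93  0.22  0.92 -1.07]
20 3 [ 4.9 -7.3 23. ] [ 1.5 -8.1 22.7] [ 9.5 -5.6 23.5]
28 21 [ 3.6 -5.1 27.2] [-6.7 -9.4 24.3] [10.5  3.3 31.7]
36 9 [ 2.2 -3.4 37.2] [-1.4 -5.6 33.9] [ 5.8  0.6 38.8]
44 9 [ 2.1 -2.6 44.2] [-1.8 -3.5 40.5] [ 5.3 -1.5 47.2]
52 13 [ 1.9 -3.1 51.6] [-1.4 -4.7 48.5] [ 6.2 -1.3 55.8]
60 10 [ 2.3 -2.4 60.4] [-2.6 -5.3 56.5] [ 5.3  3.1 63.4]
68 15 [ 1.9 -2.4 67.8] [-2.8 -5.  64.3] [ 5.6  4.4 71.8]
76 11 [ 2.1 -2.5 75.9] [-2.1 -5.8 73.7] [ 5.2  2.8 79.2]
84 10 [ 1.9 -3.2 83.3] [-1.9 -5.3 81. ] [ 5.4 -1.9 87. ]
92 25 [ 2.1 -7.  93.2] [ -2.  -15.5  88.5] [ 5.4 -0.2 95.7]
100 3 [  1.5 -13.9  96.6] [ -1.4 -16.9  96.1] [  4.  -10.7  97.4]
```

The pick is held well: the toe points to tool −y and its underside is 97–98 mm below the TCP. Next, move over the strainer with the toe turned to 221°.

```bash
python3 -c "
from h import *
go((499.7,60,190,41),(499.7,60,125,41))"
```

```text
t 4.8 p [474.4 241.  196.8] yawY -16.0 F [1.5 0.2 1.2] M [ 0.06 -0.1  -0.02] gap 15.1 77.9 q [-0.15  0.35 -0.53  1.92  0.22  0.92 -1.07]
(499.7, 60, 190, 41) -> [-16.7    7.41   0.65] turn -0.995
(499.7, 60, 125, 41) -> [-16.73   7.39   7.15] turn -0.995
```

>>> servo_tool(
  deltas=[
    [0,-3.4,1.5,0,-0.17],
    [0,-6.8,3,0,-0.34],
    [0,-10.2,4.5,0.2,-0.51],
    [0,-13.5,6,0.3,-0.68],
    [0,-15.5,6.9,0.4,-0.85],
  ],
)

```text
time: 5.42
eef_pos: [496.8, 69.7, 188.6]
eef_rot: [0.478, 0.878, -0.0, 0.0]
force: [0.0, 0.5, -0.6]
finger_gap: 15.3
gripper_force: 77.9
```

```bash
python3 -c "
from h import *
go((499.7,60,190,41),(499.7,60,125,41))"
```

```text
t 5.42 p [496.8  69.7 188.6] yawY 32.9 F [ 0.   0.5 -0.6] M [ 0.01 -0.02 -0.  ] gap 15.3 77.9 q [ 0.28  0.33 -0.65  1.99  0.26  0.9   0.07]
(499.7, 60, 190, 41) -> [-0.97 -0.29 -0.14] turn -0.141
(499.7, 60, 125, 41) -> [-0.97 -0.28  6.36] turn -0.141
```

>>> servo_tool(
  deltas=[
    [0,-1,-0.3,0,-0.14],
    [0,-1,-0.3,0,-0.14],
    [0,-1,-0.3,2,-0.14],
    [0,-1,-0.3,4.5,-0.14],
    [0,-1,-0.3,5.5,-0.14],
  ],
)

```text
time: 6.05
eef_pos: [498.7, 62.6, 132.5]
eef_rot: [0.417, 0.909, -0.0, -0.001]
force: [-0.4, -0.4, -0.7]
finger_gap: 15.2
gripper_force: 77.9
```

>>> servo_tool(
  deltas=[
    [0,0,0,0,0],
    [0,0,0,0,0],
  ],
)

```text
time: 6.3
eef_pos: [500.2, 62.4, 134.4]
eef_rot: [0.417, 0.909, 0.0, 0.001]
force: [-0.3, 0.5, -1.1]
finger_gap: 15.0
gripper_force: 77.9
```

```bash
python3 -c "
from h import *
go((499.7,60,125,41))
_,d=snap('scene','s4')
_,d=snap('top','t4')
B=cv2.resize(cv2.imread('pics/s4.png')[190:270,240:320],(400,400),interpolation=3)
A=cv2.resize(cv2.imread('pics/t4.png')[172:252,255:335],(400,400),interpolation=3)
cv2.imwrite('pics/c4.png',np.hstack([A,B]))"
```

```text
t 6.3 p [500.2  62.4 134.4] yawY 40.7 F [-0.3  0.5 -1.1] M [-0.01  0.02  0.05] gap 15.0 77.9 q [ 0.27  0.42 -0.63  2.03  0.34  0.8   0.15]
(499.7, 60, 125, 41) -> [-0.15 -0.2   0.93] turn -0.005
```

View pics/c4.png

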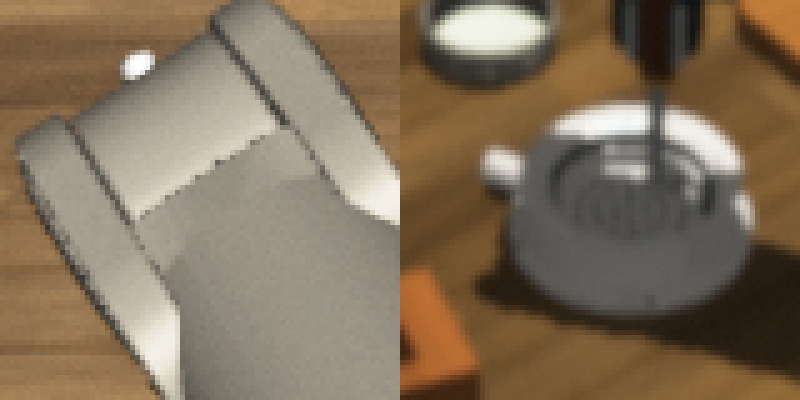

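The scene crop shows the shank at (657,150) inside the bore. Bright wire is visible at (692,183), beside the slot on the right. I'll lower it and feel for the floor.

>>> servo_tool(
  deltas=[
    [0,-0.1,-0.1,0.6,0],
    [0,-0.1,-0.1,1.2,0],
    [0,-0.1,-0.1,1.6,0],
    [0,-0.1,-0.1,1.8,0],
    [0,-0.1,-0.1,1.8,0],
  ],
)

```text
time: 7.02
eef_pos: [499.4, 60.6, 115.3]
eef_rot: [0.417, 0.909, -0.0, -0.0]
force: [-0.4, 0.4, -1.4]
finger_gap: 14.8
gripper_force: 77.9
```

>>> servo_tool(
  deltas=[
    [0,0,0,0.1,0],
    [0,0,0,0.2,0],
    [0,0,0,0.2,0],
  ],
)

```text
time: 7.4
eef_pos: [499.5, 60.5, 113.5]
eef_rot: [0.417, 0.909, -0.0, 0.0]
force: [0.3, 0.4, -0.7]
finger_gap: 14.8
gripper_force: 77.9
```

>>> servo_tool(
  deltas=[
    [0,0,0,0.1,0],
    [0,0,0,0.2,0],
    [0,0,0,0.2,0],
  ],
)

```text
time: 7.78
eef_pos: [499.8, 60.7, 112.3]
eef_rot: [0.417, 0.909, -0.0, 0.0]
force: [-2.1, 0.0, 8.3]
finger_gap: 15.0
gripper_force: 79.2
```

Floor contact came at TCP 112.3, as predicted. I'll raise it 2.5 mm and slide the toe outward.

>>> servo_tool(
  deltas=[
    [0,0,0,-0.25,0],
    [0,0,-0.4,-0.25,0],
    [0,0,-0.8,-0.25,0],
    [0,0,-1.2,-0.25,0],
    [0,0,-1.5,-0.25,0],
  ],
)

```text
time: 8.4
eef_pos: [487.8, 50.4, 113.9]
eef_rot: [0.417, 0.909, -0.0, -0.0]
force: [-0.4, 0.5, -1.5]
finger_gap: 15.1
gripper_force: 77.9
```

>>> servo_tool(
  deltas=[
    [0,0,-0.15,0,0],
    [0,0,-0.3,0,0],
    [0,0,-0.3,0,0],
  ],
)

```text
time: 8.78
eef_pos: [485.9, 48.8, 114.0]
eef_rot: [0.417, 0.909, 0.0, 0.0]
force: [-0.5, 0.9, -0.8]
finger_gap: 15.2
gripper_force: 77.9
```

>>> servo_tool(
  deltas=[
    [0,0,-0.1,0,0],
    [0,0,-0.2,0,0],
    [0,0,-0.2,0,0],
  ],
)

```text
time: 9.15
eef_pos: [484.7, 47.7, 114.2]
eef_rot: [0.417, 0.909, 0.0, 0.0]
force: [0.8, 0.8, -0.9]
finger_gap: 14.9
gripper_force: 77.9
```

```bash
python3 -c "
from h import *
o,r=st(); print(r.T@o['force']); p=o['eef_pos'][:2]-[510.3,69.2]; print(np.hypot(*p),np.degrees(np.arctan2(p[1],p[0])))"
```

```text
t 9.15 p [484.7  47.7 114.2] yawY 40.7 F [ 0.8  0.8 -0.9] M [ 0.23 -0.29  0.01] gap 14.9 77.9 q [ 0.29  0.43 -0.62  2.08  0.37  0.74  0.15]
[0.07941877 1.09537777 0.92259751]
33.4205181487795 -139.96922795806492
```

>>> servo_tool(
  deltas=[
    [0,0,-0.1,0,0],
    [0,0,-0.1,0,0],
  ],
)

```text
time: 9.4
eef_pos: [484.2, 47.3, 114.3]
eef_rot: [0.417, 0.909, 0.001, 0.0]
force: [2.5, 2.7, -1.7]
finger_gap: 15.2
gripper_force: 77.9
```

```bash
python3 -c "
from h import *
o,r=st(); print(r.T@o['force']); p=o['eef_pos'][:2]-[510.3,69.2]; print(np.hypot(*p),np.degrees(np.arctan2(p[1],p[0])))"
```

```text
t 9.4 p [484.2  47.3 114.3] yawY 40.7 F [ 2.5  2.7 -1.7] M [ 0.64 -0.74 -0.01] gap 15.2 77.9 q [ 0.29  0.43 -0.62  2.08  0.36  0.74  0.15]
[0.42506254 3.66661379 1.73858343]
34.04056662129911 -139.95146998494027
```

Firm radial contact at r=34, which matches the wire. Now lift.

>>> servo_tool(
  deltas=[
    [0,0,0.05,-0.3,0],
    [0,0,0.05,-0.5,0],
    [0,0,0.05,-0.7,0],
    [0,0,0.05,-0.9,0],
    [0,0,0.05,-1.0,0],
  ],
)

```text
time: 10.02
eef_pos: [484.2, 48.1, 123.5]
eef_rot: [0.417, 0.909, 0.001, -0.0]
force: [5.7, 6.0, -16.1]
finger_gap: 14.7
gripper_force: 78.3
```

>>> servo_tool(
  deltas=[
    [0,0,0,-0.2,0],
    [0,0,0,-0.4,0],
    [0,0,0,-0.6,0],
    [0,0,0,-0.8,0],
    [0,0,0,-0.8,0],
  ],
)

```text
time: 10.65
eef_pos: [483.6, 46.8, 132.2]
eef_rot: [0.417, 0.909, -0.0, -0.0]
force: [0.6, 1.6, -1.5]
finger_gap: 15.0
gripper_force: 81.0
```

```bash
python3 -c "
from h import *
o,r=st(); print(r.T@o['force'])
_,d=snap('scene','s5')
B=cv2.resize(cv2.imread('pics/s5.png')[180:260,240:320],(560,560),interpolation=3)
cv2.imwrite('pics/c5.png',B)"
```

```text
t 10.65 p [483.6  46.8 132.2] yawY 40.7 F [ 0.6  1.6 -1.5] M [ 0.46 -0.19  0.01] gap 15.0 81.0 q [ 0.31  0.4  -0.64  2.07  0.34  0.78  0.17]
[0.79977476 1.51264783 1.49143952]
```

View pics/c5.png

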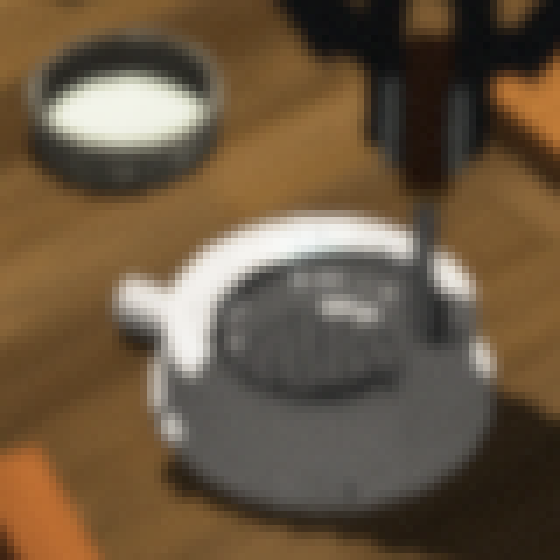

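The force peaked at 16 N and then dropped, with side contact still present, so the wire popped and rides on the toe. Keep lifting.

>>> servo_tool(
  deltas=[
    [0,0,0,-0.3,0],
    [0,0,0,-0.6,0],
    [0,0,0,-0.9,0],
    [0,0,0,-1.2,0],
    [0,0,0,-1.5,0],
  ],
)

```text
time: 11.32
eef_pos: [483.9, 47.0, 147.2]
eef_rot: [0.417, 0.909, -0.0, -0.0]
force: [-0.7, -0.4, -1.0]
finger_gap: 15.2
gripper_force: 80.9
```

>>> servo_tool(
  deltas=[
    [0,0,0,-0.3,0],
    [0,0,0,-0.6,0],
    [0,0,0,-0.9,0],
    [0,0,0,-1.2,0],
    [0,0,0,-1.5,0],
  ],
)

```text
time: 11.95
eef_pos: [484.0, 47.2, 162.2]
eef_rot: [0.417, 0.909, 0.0, 0.0]
force: [-0.2, 0.3, -1.2]
finger_gap: 14.8
gripper_force: 80.9
```

```bash
cat >> h.py <<'E'
def ring(f,near=120):
    o,r=st(); _,d=snap('scene',f); Q=cloud('scene',d); t=o['eef_pos']
    return o,r,Q,t
E
python3 -c "
from h import *
o,r,Q,t=ring('s6'); print(r.T@o['force'])
m=(Q[...,2]>40)&(np.hypot(Q[...,0]-505,Q[...,1]-65)<70)&(Q[...,2]<t[2]-17)
q=(Q[m]-t)@r
for z in range(20,130,8):
    k=abs(q[:,2]-z)<4
    if k.any(): print(z,k.sum(),q[k].mean(0).round(1),q[k].min(0).round(1),q[k].max(0).round(1))
"
```

```text
t 11.95 p [484.   47.2 162.2] yawY 40.7 F [-0.2  0.3 -1.2] M [ 0.05 -0.03  0.03] gap 14.8 80.9 q [ 0.33  0.35 -0.66  2.05  0.29  0.84  0.21]
[0.39800468 0.03962413 1.20443965]
20 16 [ 8.8  2.3 20.4] [ 4.8 -5.8 17.1] [12.1 10.7 24. ]
28 17 [ 6.4 -0.7 27.7] [-4.6 -7.7 24.5] [ 9.6  8.4 30.7]
36 4 [ 4.3  1.9 37.4] [ 2.9 -0.9 36.4] [ 6.3  3.9 38.3]
44 11 [ 2.9 -0.1 42.9] [-2.2 -3.2 40.4] [ 7.2  3.6 46.8]
52 14 [ 3.  -0.1 52.7] [-5.  -3.1 48.3] [ 6.5  3.5 56. ]
60 4 [ 3.3  1.5 60.9] [ 1.6 -1.7 57.8] [ 4.6  3.5 63.3]
68 9 [ 4.1  0.6 67.1] [ 0.3 -2.2 64.8] [ 6.4  3.4 70.7]
76 7 [ 4.2  0.4 75.5] [ 1.6 -2.  73.2] [ 6.3  2.8 78.5]
84 12 [ 5.3 -0.8 84.2] [ 2.8 -7.4 80.2] [ 9.7  2.9 87.9]
92 25 [-1.  -5.4 92.5] [-20.4 -15.   88.8] [12.   2.5 96. ]
100 13 [ 6.2  0.6 99.2] [-33.9 -11.9  96. ] [ 34.3  10.7 102.5]
108 18 [ 17.3  13.  107.7] [-39.2   7.  104.2] [ 43.8  18.7 110.7]
116 17 [  3.1  21.9 116.7] [-41.1  14.  112.8] [ 43.8  28.9 119.8]
124 4 [ 24.8  31.1 120.8] [-37.9  23.7 120.5] [ 54.   47.6 121.3]
```

The depth shows the ring on the toe, sloping down inward and spanning about ±42 mm. Continue the slow lift.

>>> servo_tool(
  deltas=[
    [0,0,0,-0.4,0],
    [0,0,0,-0.8,0],
    [0,0,0,-1.2,0],
    [0,0,0,-1.6,0],
    [0,0,0,-2.0,0],
  ],
)

```text
time: 12.62
eef_pos: [484.0, 47.1, 182.3]
eef_rot: [0.417, 0.909, 0.0, 0.0]
force: [1.1, -0.3, -1.7]
finger_gap: 14.8
gripper_force: 80.9
```

>>> servo_tool(
  deltas=[
    [0,0,0,-0.4,0],
    [0,0,0,-0.8,0],
    [0,0,0,-1.2,0],
    [0,0,0,-1.6,0],
    [0,0,0,-2.0,0],
  ],
)

```text
time: 13.25
eef_pos: [484.0, 47.1, 202.3]
eef_rot: [0.417, 0.909, -0.0, -0.0]
force: [0.2, -0.7, -1.4]
finger_gap: 15.0
gripper_force: 80.9
```

>>> servo_tool(
  deltas=[
    [0,0,0,-0.6,0],
    [0,0,0,-1.2,0],
    [0,0,0,-1.8,0],
    [0,0,0,-2.4,0],
    [0,0,0,-3.0,0],
  ],
)

```text
time: 13.88
eef_pos: [484.0, 47.1, 232.5]
eef_rot: [0.417, 0.909, -0.0, 0.0]
force: [0.3, -0.2, -1.8]
finger_gap: 14.7
gripper_force: 80.9
```

>>> servo_tool(
  deltas=[
    [0,0,0,-0.6,0],
    [0,0,0,-1.2,0],
    [0,0,0,-1.6,0],
    [0,0,0,-2.0,0],
    [0,0,0,-2.0,0],
  ],
)

```text
time: 14.5
eef_pos: [484.1, 47.2, 252.3]
eef_rot: [0.417, 0.909, 0.0, 0.0]
force: [0.2, -0.0, -0.8]
finger_gap: 14.7
gripper_force: 80.9
```

```bash
python3 -c "
from h import *
o,r,Q,t=ring('s7'); print(r.T@o['force'])
m=(Q[...,2]>40)&(np.hypot(Q[...,0]-t[0],Q[...,1]-t[1])<70)&(Q[...,2]<t[2]-17)
q=(Q[m]-t)@r
for z in range(20,200,8):
    k=abs(q[:,2]-z)<4
    if k.any(): print(z,k.sum(),q[k].mean(0).round(1),q[k].min(0).round(1),q[k].max(0).round(1))
B=cv2.resize(cv2.imread('pics/s7.png')[130:250,230:350],(600,600),interpolation=3)
cv2.imwrite('pics/c7.png',B)"
```

```text
t 14.5 p [484.1  47.2 252.3] yawY 40.7 F [ 0.2 -0.  -0.8] M [ 0.05 -0.05  0.03] gap 14.7 80.9 q [ 0.39  0.23 -0.71  1.95  0.17  1.02  0.32]
[-0.16362646  0.13918908  0.81461726]
20 17 [ 7.5  0.4 20.4] [ 0.1 -6.8 17.5] [11.7  7.9 23.8]
28 22 [ 7.4  0.3 27. ] [-0.6 -7.5 24.1] [12.2  8.2 31.8]
36 9 [ 2.8 -0.6 36.6] [-1.  -7.  32.3] [ 6.7  3.7 40. ]
44 12 [ 3.5  0.  43.8] [-1.5 -3.2 40.8] [10.1  4.  47.6]
52 9 [ 2.5  0.1 51.9] [-2.6 -3.  48.4] [ 6.2  3.3 55.1]
60 11 [ 2.9  0.4 59.2] [-3.5 -2.8 56. ] [ 6.1  3.4 63.2]
68 10 [ 3.8  0.5 68.5] [-0.2 -2.2 65.5] [ 7.9  2.8 71.7]
76 9 [ 4.8  0.6 75.7] [ 3.5 -2.3 72.1] [ 6.6  4.7 79.1]
84 12 [ 4.2  1.6 83.3] [ 0.9 -2.4 80. ] [ 7.7  5.3 86.1]
92 33 [ 1.7 -4.5 92.2] [-14.7 -14.2  88.6] [14.3  4.8 95.6]
100 8 [ 6.1 -6.6 98. ] [ -6.9 -14.7  96.2] [ 32.6   4.2 103.8]
108 10 [ 21.2  -6.2 108.5] [-33.3  -7.6 105.2] [ 37.6  -4.7 111.8]
116 11 [ 18.6  -6.8 115.8] [-33.7  -8.7 112. ] [ 40.2  -4.1 118.7]
124 7 [ 40.8  -5.3 123.2] [ 38.2  -6.7 120.4] [ 44.   -3.9 127.3]
132 9 [  5.8  -6.  132.1] [-40.5  -7.4 129.7] [ 43.7  -4.4 135.3]
140 12 [  2.4  -5.  139.7] [-39.   -7.6 136.1] [ 43.8  -2.4 144. ]
148 10 [-12.8  -4.9 148.9] [-38.3  -6.9 144.2] [ 42.   -3.3 151.8]
156 10 [-17.4  -5.9 156.9] [-34.5  -8.6 154.2] [ 35.4  -3.7 158.7]
164 16 [ -9.8  -5.3 165. ] [-26.3  -8.  160.9] [ 21.7  -2.6 167.5]
172 12 [ -5.8  -5.5 169.8] [-18.2  -7.7 168.2] [  7.2  -2.8 172.5]
```

View pics/c7.png

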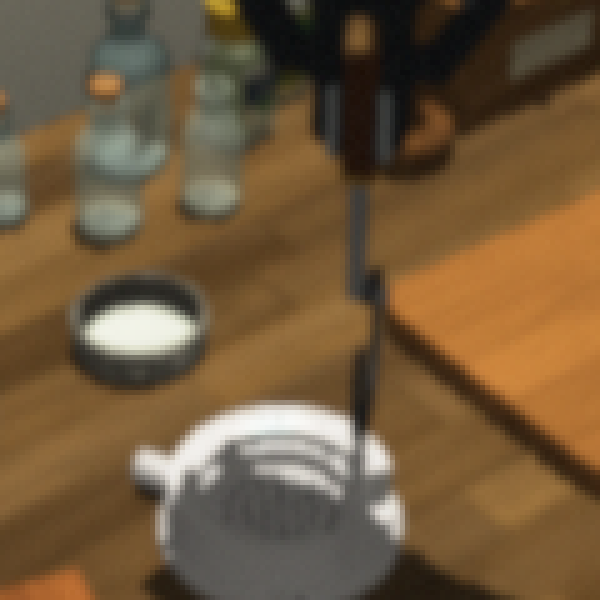

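The ring hangs vertically on the toe at crop (370,350), clear of the strainer, with its bottom at about z=80. I'll carry it smoothly to the board start point, about (548,−191).

>>> servo_tool(
  deltas=[
    [0,-0.09,-0.04,0,0],
    [0,-0.36,-0.17,0,0],
    [0,-0.8,-0.39,0,0],
    [0,-1.45,-0.7,0,0],
    [0,-2.2,-1.05,0,0],
  ],
)

```text
time: 15.18
eef_pos: [490.5, 22.9, 252.0]
eef_rot: [0.417, 0.909, -0.0, -0.0]
force: [-0.6, 0.8, -0.8]
finger_gap: 14.9
gripper_force: 80.9
```

>>> servo_tool(
  deltas=[
    [0,-0.9,-0.43,0,0],
    [0,-1.8,-0.87,0,0],
    [0,-2.7,-1.3,0,0],
    [0,-3.6,-1.74,0,0],
    [0,-4.5,-2.17,0,0],
  ],
)

```text
time: 15.8
eef_pos: [503.5, -25.3, 252.0]
eef_rot: [0.417, 0.909, -0.0, 0.0]
force: [0.4, -0.4, -1.2]
finger_gap: 14.8
gripper_force: 80.9
```

>>> servo_tool(
  deltas=[
    [0,-0.9,-0.43,0,0],
    [0,-1.8,-0.87,0,0],
    [0,-2.7,-1.3,0,0],
    [0,-3.6,-1.74,0,0],
    [0,-4.5,-2.17,0,0],
  ],
)

```text
time: 16.42
eef_pos: [516.4, -73.5, 252.0]
eef_rot: [0.417, 0.909, -0.0, -0.0]
force: [-0.5, -0.7, -2.0]
finger_gap: 14.8
gripper_force: 80.9
```

>>> servo_tool(
  deltas=[
    [0,-0.9,-0.43,0,0],
    [0,-1.8,-0.87,0,0],
    [0,-2.7,-1.3,0,0],
    [0,-3.6,-1.74,0,0],
    [0,-4.5,-2.17,0,0],
  ],
)

```text
time: 17.05
eef_pos: [529.3, -121.8, 252.0]
eef_rot: [0.417, 0.909, 0.0, 0.0]
force: [0.7, -0.0, -2.0]
finger_gap: 14.8
gripper_force: 80.9
```

>>> servo_tool(
  deltas=[
    [0,-0.9,-0.43,0,0],
    [0,-1.8,-0.87,0,0],
    [0,-2.7,-1.3,0,0],
    [0,-3.6,-1.74,0,0],
    [0,-4.5,-2.17,0,0],
  ],
)

```text
time: 17.68
eef_pos: [542.3, -170.1, 252.0]
eef_rot: [0.417, 0.909, 0.0, 0.0]
force: [-0.4, 0.9, -1.8]
finger_gap: 15.2
gripper_force: 80.9
```

>>> servo_tool(
  deltas=[
    [0,-0.8,-0.4,0,0],
    [0,-1.4,-0.68,0,0],
    [0,-1.8,-0.87,0,0],
    [0,-2.0,-0.96,0,0],
    [0,-2.0,-0.96,0,0],
  ],
)

```text
time: 18.3
eef_pos: [547.9, -190.8, 252.0]
eef_rot: [0.417, 0.909, 0.0, -0.0]
force: [-0.5, -0.7, -2.1]
finger_gap: 15.1
gripper_force: 80.9
```

```bash
cat >> h.py <<'E'
def rep(f,zmin=30,rad=95):
    o,r,Q,t=ring(f); print(r.T@o['force'])
    m=(Q[...,2]>zmin)&(np.hypot(Q[...,0]-t[0],Q[...,1]-t[1])<rad)&(Q[...,2]<t[2]-60)
    q=(Q[m]-t)@r
    for z in range(64,230,8):
        k=abs(q[:,2]-z)<4
        if k.any(): print(z,k.sum(),q[k].mean(0).round(1),q[k].min(0).round(1),q[k].max(0).round(1))
E
python3 -c "
from h import *
rep('s8')
Q=cloud('scene',np.load('s8.npy'));m=(abs(Q[...,0]-520)<60)&(abs(Q[...,1]+250)<60)&(Q[...,2]<30);print('board z',np.median(Q[m][:,2]))"
```

```text
t 18.3 p [ 547.9 -190.8  252. ] yawY 40.7 F [-0.5 -0.7 -2.1] M [-0.01 -0.03  0.01] gap 15.1 80.9 q [ 0.67  0.37 -0.56  1.75  0.22  1.08  0.74]
[-0.22225799 -0.79393674  2.08582845]
64 8 [ 4.3  0.1 64.6] [ 0.8 -3.3 61.3] [ 7.1  4.7 67.3]
72 9 [ 5.   1.9 71.7] [ 1.8 -1.3 68.4] [10.5  4.4 75.2]
80 7 [ 3.   0.3 80.6] [-0.1 -2.1 78.3] [ 5.7  3.3 83.2]
88 15 [ 3.3 -2.4 89.2] [-7.9 -8.2 85.2] [13.2  4.8 91.8]
96 19 [ 1.3 -4.5 94.7] [-17.3 -13.9  92.4] [11.4  4.5 98.2]
104 2 [ 33.7  -6.3 104.5] [ 31.5  -6.4 104.4] [ 35.9  -6.1 104.6]
112 8 [ 34.5  -5.7 111.7] [ 30.1  -7.6 108.4] [ 38.   -3.8 115.5]
120 5 [ 39.   -6.4 118.7] [ 37.4  -8.2 116.2] [ 40.3  -5.  121.7]
128 10 [  9.8  -6.3 127.6] [-38.3  -8.7 125.2] [ 44.2  -3.3 131.2]
136 10 [  0.9  -5.4 136.2] [-41.2  -7.3 133.5] [ 43.   -3.9 138.6]
144 8 [  2.2  -5.7 143.5] [-41.4  -7.9 140.9] [ 42.8  -2.8 145.7]
152 4 [ 38.4  -7.  151.6] [ 35.8  -8.5 149.6] [ 42.2  -5.5 155.2]
160 1 [ 32.   -6.  160.9] [ 32.   -6.  160.9] [ 32.   -6.  160.9]
168 1 [-16.6  -3.2 167.6] [-16.6  -3.2 167.6] [-16.6  -3.2 167.6]
board z 19.57766066751651
```

>>> servo_tool(
  deltas=[
    [0,0,0,0.4,0],
    [0,0,0,1.3,0],
    [0,0,0,2.4,0],
    [0,0,0,3.5,0],
    [0,0,0,4.5,0],
  ],
)

```text
time: 18.98
eef_pos: [547.6, -190.8, 205.9]
eef_rot: [0.417, 0.909, -0.0, -0.0]
force: [0.6, -0.1, -1.0]
finger_gap: 15.1
gripper_force: 80.9
```

>>> servo_tool(
  deltas=[
    [0,0,0,0.4,0],
    [0,0,0,0.7,0],
    [0,0,0,0.7,0],
  ],
)

```text
time: 19.35
eef_pos: [547.9, -190.8, 200.1]
eef_rot: [0.417, 0.909, 0.0, 0.0]
force: [0.3, 0.1, -0.7]
finger_gap: 15.0
gripper_force: 80.9
```

>>> servo_tool(
  deltas=[
    [0,0,-0.4,0.2,0],
    [0,0,-1.0,0.4,0],
    [0,0,-1.6,0.5,0],
    [0,0,-2.2,0.6,0],
    [0,0,-2.8,0.6,0],
  ],
)

```text
time: 19.98
eef_pos: [526.2, -209.5, 194.0]
eef_rot: [0.417, 0.909, -0.0, -0.0]
force: [0.6, 0.3, -1.8]
finger_gap: 15.0
gripper_force: 80.9
```

```bash
python3 -c "
from h import *
rep('s9',27)"
```

```text
t 19.98 p [ 526.2 -209.5  194. ] yawY 40.7 F [ 0.6  0.3 -1.8] M [ 0.08 -0.02  0.05] gap 15.0 80.9 q [ 0.7   0.41 -0.54  1.84  0.26  0.96  0.75]
[-0.12511243  0.63490072  1.75983851]
64 10 [ 4.2  1.8 63.7] [ 1.1 -1.4 60. ] [ 8.2  4.7 67.3]
72 5 [ 1.9  0.7 73.3] [-0.5 -2.1 71.8] [ 4.8  3.5 75.9]
80 10 [ 3.6  0.5 79.8] [-1.2 -3.1 76.1] [ 7.2  4.9 84. ]
88 15 [ 5.5 -3.8 89.8] [-2.2 -9.8 86.2] [14.2  4.6 92. ]
96 18 [-1.6 -5.6 94.9] [-17.2 -14.9  92.5] [ 8.2  3.9 99.6]
104 4 [ 21.7  -7.  105.1] [-23.5  -9.8 104. ] [ 40.2  -3.7 106.4]
112 8 [ 28.7  -6.1 112.4] [-32.   -8.2 108.3] [ 46.3  -4.2 114.6]
120 7 [ 40.6  -5.7 121.8] [ 37.1  -8.5 118.2] [ 44.3  -3.6 123.7]
128 6 [ -9.3  -0.3 129.3] [-39.   -4.5 127.1] [ 43.3   2.6 131.8]
136 5 [ 10.2  -2.2 134.7] [-37.4  -5.2 132.3] [ 43.6   2.  136.9]
144 11 [ -7.5   1.2 142.9] [-37.7  -3.2 140.2] [ 41.9   4.4 147. ]
152 10 [ -4.    3.2 152. ] [-35.1  -1.  149.9] [ 37.    6.2 155.9]
160 11 [ -8.8   4.6 160.4] [-31.7  -1.3 156.3] [ 31.7   7.7 163.1]
168 8 [ -7.8   5.1 165.7] [-26.9   3.6 164. ] [ 15.4   7.  166.8]
```

The ring's bottom touches and trails in the right direction. Continue laying it down.

>>> servo_tool(
  deltas=[
    [0,0,-0.6,0.1,0],
    [0,0,-1.3,0.25,0],
    [0,0,-2.0,0.45,0],
    [0,0,-2.7,0.7,0],
    [0,0,-3.4,1.0,0],
  ],
)

```text
time: 20.65
eef_pos: [500.5, -231.6, 183.8]
eef_rot: [0.417, 0.909, 0.0, 0.0]
force: [-0.5, 0.2, -2.3]
finger_gap: 15.0
gripper_force: 80.9
```

```bash
python3 -c "
from h import *
rep('s10',27)"
```

```text
t 20.65 p [ 500.5 -231.6  183.8] yawY 40.7 F [-0.5  0.2 -2.3] M [ 0.   -0.03  0.03] gap 15.0 80.9 q [ 0.75  0.4  -0.54  1.89  0.25  0.92  0.8 ]
[ 0.47411896 -0.26717528  2.33768513]
64 7 [ 3.9  0.2 65.4] [ 1.2 -2.9 62.4] [ 6.7  2.7 67.5]
72 10 [ 2.9  1.5 72.1] [-0.5 -3.4 68.5] [ 8.5  4.8 75.6]
80 5 [ 5.4  0.3 79. ] [ 2.2 -2.  76.7] [ 7.2  3.5 80.6]
88 18 [ 4.1 -4.4 88.5] [ -8.9 -11.1  84.2] [20.1  3.1 91.9]
96 20 [ 0.2 -4.8 94.8] [-19.9 -14.5  92.1] [ 9.4  4.7 99.2]
104 4 [ 17.1  -0.7 105.9] [-28.7  -3.5 104. ] [ 34.1   4.7 107.8]
112 9 [ 20.9   0.8 112.2] [-34.6  -3.9 109. ] [ 42.    6.8 114.5]
120 13 [ -2.1   7.2 118.4] [-41.6   0.7 116.1] [ 46.6  14.2 121.1]
128 12 [ -4.1  12.9 127.1] [-41.6   7.4 124.2] [ 45.1  18.7 131.1]
136 13 [ -0.9  16.3 135.1] [-43.7   6.7 132.1] [ 45.   23.6 139. ]
144 13 [ -4.5  23.1 144.4] [-35.9  16.4 141.7] [ 38.4  27.8 147.7]
152 14 [ -2.6  27.9 153. ] [-27.1  21.2 149.6] [ 34.   32.1 155.6]
160 3 [ -3.6  28.2 156.3] [-20.9  26.5 156.2] [ 26.5  29.2 156.4]
```

Working well. Next stages.

>>> servo_tool(
  deltas=[
    [0,0,-0.7,0.4,0],
    [0,0,-1.2,0.9,0],
    [0,0,-1.7,1.5,0],
    [0,0,-2.2,2.2,0],
    [0,0,-2.6,2.9,0],
  ],
)

```text
time: 21.32
eef_pos: [480.8, -248.4, 154.4]
eef_rot: [0.417, 0.909, -0.0, -0.0]
force: [-1.4, 1.1, -1.5]
finger_gap: 15.3
gripper_force: 80.9
```

>>> servo_tool(
  deltas=[
    [0,0,-0.3,0.7,0],
    [0,0,-0.5,1.4,0],
    [0,0,-0.7,2.1,0],
    [0,0,-0.8,2.6,0],
    [0,0,-0.85,2.8,0],
  ],
)

```text
time: 21.95
eef_pos: [474.7, -253.7, 126.7]
eef_rot: [0.417, 0.909, 0.0, -0.0]
force: [-0.1, 0.5, -1.8]
finger_gap: 14.7
gripper_force: 80.9
```

```bash
python3 -c "
from h import *
rep('s11',24)"
```

```text
t 21.95 p [ 474.7 -253.7  126.7] yawY 40.7 F [-0.1  0.5 -1.8] M [ 0.02 -0.    0.  ] gap 14.7 80.9 q [ 0.78  0.46 -0.51  1.96  0.3   0.8   0.82]
[0.42089788 0.24852574 1.83649044]
64 5 [ 5.5  0.6 63.9] [ 2.3 -2.8 61.1] [10.6  2.9 67.4]
72 7 [ 5.3  1.2 70.2] [ 3.4 -3.3 68.3] [ 8.6  4.8 73.6]
80 8 [ 2.5  0.4 80.4] [-0.9 -2.2 77.9] [ 6.7  3.5 83.6]
88 26 [ 2.1 -7.1 89.6] [-35.  -17.2  84.8] [40.7 11.3 91.9]
96 79 [-0.2 19.2 96.7] [-39.9 -15.   92.1] [ 43.8  62.3 100. ]
104 38 [  6.1  22.  101.6] [-83.1 -86.8 100. ] [ 86.1  88.6 102.6]
```

>>> servo_tool(
  deltas=[
    [0,0,0,0.3,0],
    [0,0,0,0.5,0],
    [0,0,0,0.6,0],
    [0,0,0,0.6,0],
  ],
)

```text
time: 22.5
eef_pos: [474.8, -253.8, 121.0]
eef_rot: [0.417, 0.909, -0.0, 0.0]
force: [-0.1, -0.4, -1.4]
finger_gap: 15.2
gripper_force: 80.9
```

>>> servo_tool(
  deltas=[
    [0,0,0,0.05,0],
    [0,0,0,0.1,0],
    [0,0,0,0.1,0],
  ],
)

```text
time: 22.88
eef_pos: [474.7, -253.8, 120.0]
eef_rot: [0.417, 0.909, -0.0, 0.0]
force: [0.7, -0.2, -1.1]
finger_gap: 15.0
gripper_force: 80.9
```

>>> servo_tool(
  deltas=[
    [0,0,0.3,0,0],
    [0,0,0.6,0,0],
    [0,0,0.9,0,0],
    [0,0,1.2,0,0],
    [0,0,1.5,0,0],
  ],
)

```text
time: 23.5
eef_pos: [486.3, -243.8, 120.0]
eef_rot: [0.417, 0.909, 0.0, -0.0]
force: [0.2, -0.3, -1.3]
finger_gap: 14.8
gripper_force: 80.9
```

>>> servo_tool(
  deltas=[
    [0,0,0.4,0,0],
    [0,0,0.8,0,0],
    [0,0,1.2,0,0],
    [0,0,1.5,0,0],
  ],
)

```text
time: 24.0
eef_pos: [497.7, -234.0, 120.0]
eef_rot: [0.417, 0.909, 0.0, 0.0]
force: [-0.1, 0.8, -0.6]
finger_gap: 14.9
gripper_force: 80.9
```

```bash
python3 -c "
from h import *
rep('s12',22.5)
B=cv2.resize(cv2.imread('pics/s12.png')[130:250,290:440],(750,600),interpolation=3)
cv2.imwrite('pics/c12.png',B)"
```

```text
t 24.0 p [ 497.7 -234.   120. ] yawY 40.7 F [-0.1  0.8 -0.6] M [-0.01 -0.02  0.03] gap 14.9 80.9 q [ 0.72  0.48 -0.5   1.94  0.32  0.8   0.76]
[0.64589497 0.41340017 0.61336085]
64 7 [ 4.5  2.4 63.2] [ 0.3 -1.5 60.1] [10.6  4.8 65.8]
72 10 [ 4.   0.4 73.2] [ 0.6 -2.7 68.9] [ 7.9  3.4 75.7]
80 5 [ 3.3  0.6 81.9] [-1.3 -3.4 80.2] [ 7.8  4.9 84. ]
88 12 [ 2.9  1.6 89.6] [-16.6 -48.2  85.4] [21.9 27.7 92. ]
96 222 [ 3.7 -7.5 96. ] [-89.1 -92.8  92.2] [93.6 90.6 97.5]
```

View pics/c12.png

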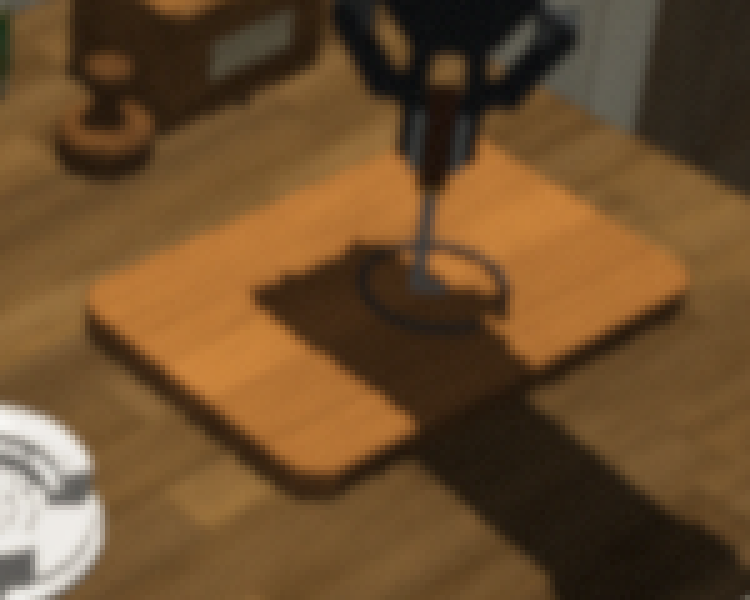

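The ring lies flat on the board around crop (435,288), with the pick free inside it. Raise and return to the stand.

>>> servo_tool(
  deltas=[
    [0,0,0,-0.5,0],
    [0,0,0,-1.5,0],
    [0,0,0,-4,0],
    [0,0,0,-7,0],
    [0,0,0,-10,0],
  ],
)

```text
time: 24.68
eef_pos: [497.4, -234.3, 221.7]
eef_rot: [0.417, 0.909, -0.0, 0.0]
force: [0.1, 0.1, -0.7]
finger_gap: 14.8
gripper_force: 80.9
```

```bash
python3 -c "
from h import *
go((500,0,220,41),(473.3,240.1,196,-16.0))"
```

```text
t 24.68 p [ 497.4 -234.3  221.7] yawY 40.7 F [ 0.1  0.1 -0.7] M [-0.05 -0.02  0.  ] gap 14.8 80.9 q [ 0.77  0.35 -0.55  1.86  0.22  0.99  0.84]
(500, 0, 220, 41) -> [17.59 15.49  0.16] turn -0.005
(473.3, 240.1, 196, -16.0) -> [37.53 29.13  2.56] turn 0.99
```

>>> servo_tool(
  deltas=[
    [0,3.7,2.9,0,0.1],
    [0,7.5,5.8,0,0.2],
    [0,11.3,8.7,0,0.3],
    [0,15,11.6,0,0.4],
    [0,18.8,14.5,0,0.5],
  ],
)

```text
time: 25.3
eef_pos: [484.6, 4.2, 221.0]
eef_rot: [0.63, 0.776, 0.0, 0.001]
force: [0.8, 0.6, -1.3]
finger_gap: 14.8
gripper_force: 80.9
```

```bash
python3 -c "
from h import *
go((473.3,240.1,196,-16.0))"
```

```text
t 25.3 p [484.6   4.2 221. ] yawY 11.9 F [ 0.8  0.6 -1.3] M [ 0.03 -0.08  0.05] gap 14.8 80.9 q [ 0.38  0.25 -0.59  2.    0.17  0.94 -0.09]
(473.3, 240.1, 196, -16.0) -> [23.32  3.74  2.49] turn 0.487
```

>>> servo_tool(
  deltas=[
    [0,4.7,0.8,0.3,0.1],
    [0,9.4,1.5,0.8,0.2],
    [0,14,2.3,1.3,0.3],
    [0,18.7,3,1.6,0.4],
    [0,21,3.4,1.8,0.48],
  ],
)

```text
time: 25.92
eef_pos: [473.3, 218.4, 202.9]
eef_rot: [0.795, 0.606, 0.001, -0.0]
force: [-0.1, -0.4, -0.9]
finger_gap: 14.8
gripper_force: 80.9
```

>>> servo_tool(
  deltas=[
    [0,0,0,0,0],
    [0,0,0,0,0],
  ],
)

```text
time: 26.18
eef_pos: [474.2, 214.2, 202.3]
eef_rot: [0.796, 0.606, -0.0, 0.0]
force: [-0.5, -1.0, -1.1]
finger_gap: 15.2
gripper_force: 80.9
```

```bash
python3 -c "
from h import *
go((473.3,240.1,196,-16.0))"
```

```text
t 26.18 p [474.2 214.2 202.3] yawY -15.4 F [-0.5 -1.  -1.1] M [-0.   -0.04 -0.01] gap 15.2 80.9 q [-0.06  0.33 -0.59  1.94  0.23  0.93 -1.02]
(473.3, 240.1, 196, -16.0) -> [ 2.47 -0.77  0.63] turn 0.01
```

>>> servo_tool(
  deltas=[
    [0,0.8,-0.25,0.2,0.01],
    [0,1.6,-0.5,0.4,0.01],
    [0,2.5,-0.77,0.6,0.01],
    [0,2.5,-0.77,0.6,0.01],
    [0,2.5,-0.77,0.6,0.01],
  ],
)

```text
time: 26.8
eef_pos: [473.1, 241.4, 195.9]
eef_rot: [0.799, 0.602, -0.0, 0.0]
force: [0.4, 0.7, -1.2]
finger_gap: 14.9
gripper_force: 80.9
```

```bash
cat >> h.py <<'E'
def shank(f):
    _,d=snap('scene',f); o,r=st(); Q=cloud('scene',d); t=o['eef_pos']
    m=(np.hypot(Q[...,0]-t[0],Q[...,1]-t[1])<30)&(Q[...,2]>68); q=(Q[m]-t)@r
    q=q[(q[:,2]>34)]
    for z in range(36,105,8):
        k=abs(q[:,2]-z)<4
        if k.any(): print(z,k.sum(),q[k].mean(0).round(1),q[k].min(0).round(1),q[k].max(0).round(1))
E
python3 -c "
from h import *
shank('s13'); go((473.4,240.2,196,-16.0))"
```

```text
t 26.85 p [473.2 241.2 195.9] yawY -16.0 F [ 0.3 -0.2 -1.3] M [-0.01 -0.03  0.01] gap 15.0 80.9 q [-0.11  0.36 -0.59  1.92  0.25  0.93 -1.09]
36 8 [ 1.8 -3.4 37.5] [-2.1 -5.  35.7] [ 5.1  1.  39.5]
44 14 [ 2.4 -2.2 44.2] [-2.2 -5.2 40.2] [ 5.5  3.4 47.7]
52 13 [ 2.  -2.2 52.2] [-1.9 -4.5 49.3] [ 6.   3.5 55.1]
60 11 [ 2.3 -3.3 59.6] [-1.2 -5.4 56.9] [ 5.8 -1.4 63.5]
68 11 [ 1.8 -2.2 68.3] [-1.2 -4.8 64.3] [ 5.5  0.3 71.3]
76 13 [ 2.1 -3.  76.7] [-2.6 -6.8 72.6] [ 5.2  3.1 79.8]
84 12 [ 2.4 -1.8 84.2] [-2.2 -5.  80.3] [ 5.4  3.7 87.5]
92 23 [ 2.  -6.5 93.3] [ -2.4 -17.3  89.1] [ 6.   3.3 95.8]
100 7 [  0.8 -10.8  96.6] [ -2.9 -15.9  96.1] [ 5.4 -2.  97.5]
t 26.85 p [473.2 241.2 195.9] yawY -16.0 F [ 0.3 -0.2 -1.3] M [-0.01 -0.03  0.01] gap 15.0 80.9 q [-0.11  0.36 -0.59  1.92  0.25  0.93 -1.09]
(473.4, 240.2, 196, -16.0) -> [-0.09  0.05 -0.01] turn 0.0
```

The grip is unchanged. I'll insert into the well with small corrections.

>>> servo_tool(
  deltas=[
    [0,-0.1,0.04,0.8,0],
    [0,-0.1,0.04,1.6,0],
    [0,-0.1,0.04,2.4,0],
    [0,-0.1,0.04,3.0,0],
    [0,-0.1,0.04,3.0,0],
  ],
)

```text
time: 27.48
eef_pos: [472.9, 240.2, 165.4]
eef_rot: [0.799, 0.602, -0.001, -0.0]
force: [-0.8, 0.5, -0.5]
finger_gap: 14.7
gripper_force: 80.9
```

```bash
python3 -c "
from h import *
go((473.5,240.3,150,-16.0))"
```

```text
t 27.48 p [472.9 240.2 165.4] yawY -16.0 F [-0.8  0.5 -0.5] M [ 0.02  0.04 -0.03] gap 14.7 80.9 q [-0.12  0.4  -0.57  1.95  0.28  0.87 -1.12]
(473.5, 240.3, 150, -16.0) -> [0.02 0.05 1.54] turn 0.0
```

>>> servo_tool(
  deltas=[
    [0,0,0.04,0.4,0],
    [0,0,0.04,0.8,0],
    [0,0,0.04,1.1,0],
    [0,0,0.04,1.4,0],
  ],
)

```text
time: 27.98
eef_pos: [473.7, 240.3, 151.8]
eef_rot: [0.799, 0.602, 0.0, 0.0]
force: [-0.5, -1.2, -0.5]
finger_gap: 15.1
gripper_force: 80.9
```

>>> servo_tool(
  deltas=[
    [0,0,0,0.6,0],
    [0,0,0,1.2,0],
    [0,0,0,1.8,0],
    [0,0,0,2.4,0],
    [0,0,0,3.0,0],
  ],
)

```text
time: 28.6
eef_pos: [473.7, 240.3, 121.6]
eef_rot: [0.799, 0.602, -0.0, 0.0]
force: [-0.5, 0.1, -0.3]
finger_gap: 15.0
gripper_force: 80.9
```

It slid in freely. The floor should be at TCP 108.

>>> servo_tool(
  deltas=[
    [0,0,0,0.5,0],
    [0,0,0,1.0,0],
    [0,0,0,1.2,0],
    [0,0,0,1.3,0],
    [0,0,0,1.3,0],
  ],
)

```text
time: 29.22
eef_pos: [473.7, 240.3, 109.1]
eef_rot: [0.799, 0.602, 0.0, 0.0]
force: [-0.3, -0.3, -0.8]
finger_gap: 14.8
gripper_force: 80.9
```

>>> servo_tool(
  deltas=[
    [0,0,0,0.05,0],
    [0,0,0,0.05,0],
  ],
)

```text
time: 29.48
eef_pos: [473.7, 240.3, 108.6]
eef_rot: [0.799, 0.602, 0.0, 0.0]
force: [0.1, -0.1, -1.2]
finger_gap: 14.9
gripper_force: 80.9
```

>>> servo_tool(
  deltas=[
    [0,0,0,0.05,0],
    [0.25,0,0,0.05,0],
    [0.4,0,0,0.05,0],
    [0.6,0,0,0,0],
    [0.6,0,0,0,0],
  ],
)

```text
time: 30.1
eef_pos: [473.7, 240.3, 108.5]
eef_rot: [0.799, 0.602, 0.0, 0.0]
force: [0.1, -0.3, 0.4]
finger_gap: 51.6
gripper_force: 0.0
```

>>> servo_tool(
  deltas=[
    [0.7,0,0,-0.5,0],
    [0.7,0,0,-2.5,0],
    [0.7,0,0,-5,0],
    [0.7,0,0,-8,0],
    [0.7,0,0,-11,0],
  ],
)

```text
time: 30.72
eef_pos: [473.5, 240.3, 219.8]
eef_rot: [0.799, 0.602, 0.0, -0.0]
force: [-0.2, 0.7, -0.3]
finger_gap: 59.8
gripper_force: 0.0
```

```bash
python3 -c "
from h import *
go((480,100,260,-16))"
```

```text
t 30.73 p [473.5 240.3 219.8] yawY -16.0 F [-0.2  0.7 -0.3] M [-0.01 -0.01  0.05] gap 59.8 0.0 q [-0.09  0.33 -0.6   1.9   0.22  0.98 -1.07]
(480, 100, 260, -16) -> [-13.31   4.48  -4.02] turn 0.0
```

>>> servo_tool(
  deltas=[
    [0.7,-3,1,-1,0],
    [0.7,-6,2,-2,0],
    [0.7,-9,3,-3,0],
    [0.7,-12,4,-4,0],
    [0.7,-13,4.4,-4,0],
  ],
)

```text
time: 31.35
eef_pos: [480.6, 101.4, 259.4]
eef_rot: [0.799, 0.601, 0.001, 0.001]
force: [-1.2, 0.8, -0.0]
finger_gap: 59.7
gripper_force: 0.0
```

```bash
python3 -c "
from h import *
st(); _,d=snap('scene','s14'); Q=cloud('scene',d)
m=(Q[...,2]>122)&(Q[...,2]<150)&(np.hypot(Q[...,0]-473,Q[...,1]-241)<40); print('pick top',m.sum(),Q[m].mean(0).round(1),Q[m].max(0).round(1))
cv2.imwrite('pics/c14.png',cv2.resize(cv2.imread('pics/s14.png')[130:310,200:440],(800,600),interpolation=3))"
```

```text
t 31.35 p [480.6 101.4 259.4] yawY -16.2 F [-1.2  0.8 -0. ] M [-0.05  0.04  0.03] gap 59.7 0.0 q [ 0.16  0.21 -0.56  1.94  0.13  1.03 -0.74]
pick top 80 [470.8 244.1 133.7] [483.3 251.9 142.7]
```

View pics/c14.png

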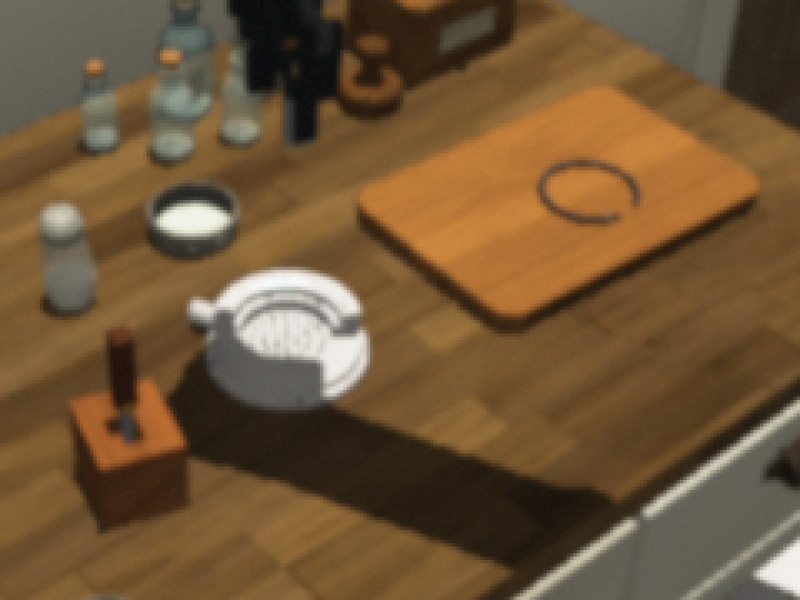

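The ring lies flat on the board at crop (588,190), and the pick stands in its well at (122,380). The strainer is empty and the bystanders in view are where they were. Handing in.

```bash
python3 -c "
from bench import ctrl
print(ctrl.job_done())"
```

```text
the job is handed in; nothing more can be done
None
```

The ring was pried out and lies flat on the chopping board, the pick is back in its stand, and the job was handed in at about 31 s of the 72 s allowed.

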